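# Prop the tumbler hood open

### The arm

A 6-joint arm with a two-finger parallel gripper is mounted at the origin on a cart in front of the work surface, level with it; the furniture and walls round the work are solid. World frame = base frame: x ahead of the robot, y to its left, z up, the work surface at z = 0. Lengths are in mm, angles in rad, forces in N, time in s.
With the tool pointing down it reaches from about 250 to 800 mm from the base axis. Payload 3.9 kg.
Tool frame: the origin (TCP) lies at the very end of the fingers, on their centre line; the grasp point (between the pads) lies 19 mm behind it; z points along the fingers, y is the line along which they close (so a half turn about z gives the same grasp; the last joint's range is limited). The gripper opens to 85 mm and grips with 20 to 120 N. Pads are 22 mm wide; open, the fingers measure 114 mm over their backs; the gripper's body (76 mm by 85 mm) begins 54 mm behind the grasp point. The pads swing forward as they close: fully open they stand 13 mm farther back than shut.
Start: joints at [-1.327, 0.26, -0.138, 1.173, 0, 1.571], TCP at [126.727, -509.466, 231.304] pointing down, gripper open.
Joint ranges: [-2.78, 2.78], [-0.83, 1.72], [-1.28, 1.37], [-1.9, 2.12], [-1.57, 1.48], [-3.14, 3.14]. Speed limits (rad/s): [2.57, 2.57, 3.14, 3.14, 3.14, 3.14].

### API

Orientations are given as a rotation vector (axis times angle).
In Python, from plant import get_state, get_image, close_job, masks_of gives the robot as it stands.
- The arm moves only by the tool servo_tool, never from a script. Its argument "commands" is text: rows parted by semicolons, each of 7 numbers parted by spaces: the shift along the world's x, y, z in m, then the turn, a rotation vector about the world's x, y, z in rad, then the finger opening in m, from 0 to 0.0854. In form: tx ty tz ax ay az hand; .... A call has 1 to 20 rows; each row shifts and turns the commanded pose from where the row before left it; what a row does not reach is not made up. A row lasts 1/12 s, in which the tool goes at most 41.7 mm and 7.16 degrees, less where a joint would pass 70% of its speed; a pose out of reach is approached as far as the arm can. A call is refused whole if a number of a shift passes 0.0417 or a number of a turn 0.125, either way. A call with a gripper value outside its range is refused whole. The fingers move at their own pace and stop on an object; "force" is the grip in N (left out, the last holds). Time passes only in rows, so rows that do not move let the fingers close. It gives the time, the measured TCP pose, the force, the opening and the grip force at its end, in the units of the state.
- get_state(): the state, without advancing time (a new reading comes with each control period).
- get_image(name): name is "scene" or "top" or "wrist"; returns a dict with "image" (384x512x3 uint8, red, green, blue), "depth" (384x512 float32, mm along the optical axis (not along the pixel's ray), 0 where there is no reading), "intrinsics" (3x3 intrinsics, pixels), "D" ([k1, k2, p1, p2, k3] as OpenCV has them; the pictures are not rectified), "eye" and "attitude" of the camera in the world; the wrist camera has in their place "hand_eye" (4x4, takes a point from camera to tool coordinates, whose origin is the TCP and whose axes are the flange's). Camera axes: x right, y up, looking along -z (the intrinsics and any distortion apply to the point x, -y, -z); pixel columns grow to the right and rows downward; lengths in mm; the calibration is good to about 2 mm. A picture is of the moment at which its call begins: read the wrist's pose just before it.
- close_job(): hands the job in; it is judged then, once.
Trained networks look in a picture, given as the dict that the camera call returned (one of the last four; its "shot" number tells which), for a name from the list of things; names that differ only in an ending like _2 or _b are one class to them, and where a whole thing is asked for, a point or a joint stands for the part that bears it (a point fixed in the world has none). Each returns a list of dicts, best first, with "conf" (0 to 1); they miss things now and then, are a little off and sometimes report something else, mostly with a low value. They report only what shows in the picture. A call takes as long as a camera call.
- masks_of(picture, name): "region" (384x512 bool, what is visible of it) and "xy" ([column, row] in pixels, amid what is visible of it).
The state is a dict: "t": time; "qpos": joint angles; "qd": joint speeds; "joint_torque": joint torques, N m; "tool_pos": TCP position; "tool_rot": TCP orientation; "contact_force": force on the tool from outside, world axes, zero at the start; "torque": the same for the moment, N m; "gripper_width": opening from 0.0 (shut) to 1.0 (fully open); "finger_force": force on a finger pad.
Only numpy, scipy, OpenCV 4.12 (cv2) and the standard library are available. Lean on these libraries where they do the work, as an engineer would, in place of code of your own. Each camera call takes 0.05 s, during which the arm holds its last target. There are 200 camera calls.

### The job

Raise the white hood of the blue bench tumbler all the way up so that it stays up, then swing the steel prop rod up by its red handle pin into the socket on the hood until it pushes past the orange spring catch and the catch clicks shut behind it. Leave the hood standing open on its locked prop, and do not disturb the spool, the jar and the tin beside the machine.

Things in the scene. Friction and masses are not known exactly. Their poses are not given: they have to be found in the camera images.
- machine: Bench tumbler, fixed to the counter: blue housing on a black foot, 200 (x) x 214 (y) x 79 mm high, with the white hood on top (145 mm high in all when shut). Origin: centre of its underside on the counter. Its own axes: -x is its front, where the rod, the knob and lamp are, +y its left, z up. The black foot reaches 67 mm in front of the housing as a ledge 24 mm high. The hood hinge and the rod pivot are both parallel to its x axis.
- hood (a joint): Angle of the white hood (131 x 184 x 60 mm shell) about its hinge on the machine's left side, rad: 0 shut, 0.785 (45 deg) fully open at its stop. A weak balance spring helps: below about 0.45 rad the hood falls shut, above about 0.6 it rises by itself to its stop, in between it stays; raising it takes about 1 N at the bar. The spring is so weak that a 1 N knock can shut it again until the rod is locked in.
- hood_hinge (a point): Point on the hood's hinge axis (axis parallel to the machine's x), level with the middle of the bar, 85 mm above the counter.
- hood_bar (a point): Middle of the steel bar handle on the hood's free (right, machine -y) side: round bar 12 mm thick, 80 mm long, parallel to the hinge, 50 mm outside the hood wall and carried by two side arms at its ends. Shut: 240 mm to the right of the hinge, 130 mm above the counter. When it is pinched from above across the bar, the bar turns between the fingers as the hood is raised.
- rod (a joint): Angle of the steel prop rod about its pivot, rad: 0 at rest (leaning on a rubber post, pointing to the machine's right and 24 deg above level), growing as its tip swings up and to the left; about 0.913 when its tip is home in the open hood's socket (rod 14 deg from upright). Unless the catch holds it, it falls back to 0 by its weight (80 g). Without the hood it would stop at 1.05.
- rod_pivot (a point): Rod pivot, in the rod's plane, on the ledge in front of the housing, 40 mm above the counter; axis parallel to the machine's x. The rod is 10 mm thick and swings in a plane 20 mm in front of the hood's front wall.
- rod_knob (a point): Middle of the red sleeve (18 mm thick, 40 mm long) on the handle pin that sticks out of the rod to the front (machine -x), parallel to the pivot axis, 110 mm along the rod from the pivot; the sleeve spans 33 to 73 mm in front of the rod's plane. It can be pushed with the side of a closed finger, moved along its arc about the pivot, or pinched. Passing the catch takes about 5 to 9 N here.
- rod_tip (a point): Middle of the brass cross pin (14 mm thick, 20 mm long, parallel to the pivot axis) at the rod's tip, 184.6 mm from the pivot.
- socket (a point): Where the middle of the brass pin lies when home: centre of the steel socket (end wall, roof) that stands 31 mm out in front of the hood's front wall and moves with the hood. With the hood fully open its mouth faces right (machine -y), toward the rising rod tip, and the tip meets the end wall about 1 mm past home.
- catch (a joint): Lift of the orange spring catch in the socket's mouth, m: 0 down (locked or empty), about 0.006 as the rod's tip pushes it up with its ramp, then it snaps back to 0 behind the tip; spring 1.5 to 3 N.
- thread_cone: Bystander: white spool of thread, 54 mm thick, 105 mm high, standing to the left of the machine. Origin: centre of its underside.
- flux_jar: Bystander: pink and white jar, 57 mm thick, 48 mm high, to the left of the machine. Origin: centre of its underside.
- salve_tin: Bystander: flat round green and silver tin, 65 mm across, 25 mm high, to the right of the machine. Origin: centre of its underside.

How it is judged (in metres and radians):
On the way, in this order (a step that is already met when the one before it is completed fails the run):
1. the hood is raised all the way up, while the rod is still out of the socket (value of joint hood above 0.75 rad and value of joint rod below 0.8 rad), for 0.2 s.
2. the rod's tip is home in the socket with the catch shut behind it and the hood open (value of joint hood above 0.75 rad and value of joint rod above 0.89 rad and distance between rod_tip and socket below 0.006 m and value of joint catch below 0.0025 m), for 0.2 s.
At the end, for the whole second after the job is handed in: The hood stands fully open (over 0.75 rad), the rod's tip pin lies home in the hood's socket (within 6 mm of its centre, rod over 0.89 rad), the orange catch is back down behind it (within 2.5 mm), hood and rod are at rest, and the spool, jar and tin are within 30 mm of where they stood (all of step 2 and not (velocity of joint hood above 0.05 rad/s) and not (velocity of joint hood below -0.05 rad/s) and not (velocity of joint rod above 0.05 rad/s) and not (velocity of joint rod below -0.05 rad/s) and distance of each of thread_cone, flux_jar, salve_tin from where it was at the start of the episode below 0.03 m); the robot touches nothing.
It fails at once if the spool, jar or tin is pushed away by more than 30 mm or tipped over (distance of any of thread_cone, flux_jar, salve_tin from where it was at the start of the episode above 0.03 m or angle between any of thread_cone, flux_jar, salve_tin's own z axis and vertical above 0.5 rad).
It also fails if it takes over 69 s, if anything falls off the work surface, if the arm or the gripper's body presses on something with over 40 N, if the wrist force passes 120 N, or if a joint passes its speed limit or range.

## Working session

There is one attempt and no reset: what is moved stays moved. The work goes in short steps, Python scripts to look and compute and a tool call to move; the robot and the scene stay as the last step left them, time stands still between calls to the robot, and variables do not carry over. Pictures are saved under pics/ and viewed, at most 10 in all, crops included, and the job is handed in when it is done.

Besides the shell and the picture viewer there is one more tool, called after "Emit:" as name(argument=value, ...) on one line, values as JSON. servo_tool: Moves the arm, as the interface text tells. Its arguments: {"type":"object","properties":{"commands":{"type":"string"},"force":{"type":"number"}},"required":["commands"]}

```bash
mkdir -p pics; cat > h.py <<'E'
import numpy as np, cv2
from scipy.spatial.transform import Rotation as R
from plant import get_state, get_image, close_job, masks_of
def att(a):
    a=np.array(a,float)
    return a if a.shape==(3,3) else R.from_rotvec(a).as_matrix()
def cam(p,s=None):
    if 'eye' in p: return att(p['attitude']),np.array(p['eye'],float)
    H=np.array(p['hand_eye']);T=R.from_rotvec(s['tool_rot']).as_matrix()
    return T@H[:3,:3],T@H[:3,3]+np.array(s['tool_pos'])
def pts(p,region,s=None):
    Rm,e=cam(p,s);v,u=np.nonzero(region&(p['depth']>0));d=p['depth'][v,u]
    n=cv2.undistortPoints(np.stack([u,v],1).astype(float)[:,None],np.array(p['intrinsics']),np.array(p['D']))[:,0]
    c=np.stack([n[:,0]*d,-n[:,1]*d,-d],1)
    return c@Rm.T+e
def proj(p,X,s=None):
    Rm,e=cam(p,s);c=(np.atleast_2d(X)-e)@Rm;c=c*[1,-1,-1]
    return cv2.projectPoints(c,np.zeros(3),np.zeros(3),np.array(p['intrinsics']),np.array(p['D']))[0][:,0]
E
python3 - <<'E'
from h import *
s=get_state();print(s)
ims=[]
for n in('top','scene'):
    p=get_image(n);ims.append(p['image'])
    print(n,p['eye'],p['attitude'])
    for k in['machine','hood','hood_bar','rod','rod_knob','rod_tip','socket','thread_cone','flux_jar','salve_tin']:
        for m in masks_of(p,k)[:1]:
            P=pts(p,m['region'])
            if len(P):print(k,round(m['conf'],2),m['xy'],len(P),np.median(P,0).round(),np.percentile(P,3,axis=0).round(),np.percentile(P,97,axis=0).round())
cv2.imwrite('pics/a.png',cv2.resize(np.vstack(ims),None,fx=.78,fy=.78)[...,::-1])
E
```

```text
{'t': 0.0, 'qpos': array([-1.32702021e+00,  2.60637563e-01, -1.39396311e-01,  1.17268201e+00,
        7.31747650e-06,  1.57081200e+00]), 'qd': array([-8.29433378e-04,  2.31746569e-05, -1.04761159e-03, -2.44991980e-04,
        9.06277159e-04,  6.74950127e-05]), 'joint_torque': array([-4.89129125e-04, -4.05676281e+01,  2.53922653e+01,  1.88318244e-02,
       -2.08577276e-04, -2.63705175e-06]), 'tool_pos': array([ 126.5549544 , -508.80980338,  230.47894374]), 'tool_rot': array([-3.11639560e+00, -3.81718979e-01,  3.55010288e-04]), 'contact_force': array([-0.06205115, -0.55900938, -0.86538757]), 'torque': array([ 0.01779512, -0.00486258,  0.0548916 ]), 'finger_force': 0.0, 'gripper_width': 1.0021913265292275}
top [ 315.34058957  350.37051839 1082.04124769] [ 0.0990848  -0.13190376 -1.57780262]
machine 0.73 [278.8, 174.2] 7569 [473. 261. 143.] [386. 131.  21.] [569. 363. 149.]
hood 0.87 [287.2, 162.9] 4941 [501. 247. 145.] [432. 119. 130.] [571. 342. 150.]
hood_bar 0.76 [284.2, 158.7] 4897 [501. 247. 145.] [432. 120. 127.] [570. 342. 150.]
rod 0.86 [289.8, 194.5] 392 [423. 240.  89.] [359.
[... 757 characters left out ...]
27. 122.  93.] [573. 348. 151.]
hood_bar 0.87 [263.3, 154.1] 4849 [483. 280. 146.] [427. 132.  95.] [569. 348. 151.]
rod 0.75 [305.5, 181.1] 674 [423. 241.  87.] [356. 168.  38.] [445. 341. 123.]
rod_knob 0.73 [299.3, 177.8] 545 [423. 243.  87.] [357. 170.  42.] [433. 343. 123.]
rod_tip 0.8 [303.4, 179.3] 582 [423. 242.  87.] [356. 174.  44.] [436. 341. 118.]
socket 0.55 [263.4, 153.5] 4869 [483. 281. 146.] [427. 124.  95.] [569. 348. 151.]
thread_cone 0.67 [197.8, 207.1] 1111 [523. 440.  64.] [513. 415.   6.] [549. 454. 108.]
flux_jar 0.7 [190.9, 250.6] 879 [449. 522.  46.] [434. 493.   7.] [481. 540.  52.]
salve_tin 0.84 [329.2, 176.3] 368 [430. 118.  26.] [408.  89.   8.] [462. 141.  29.]
```

View pics/a.png

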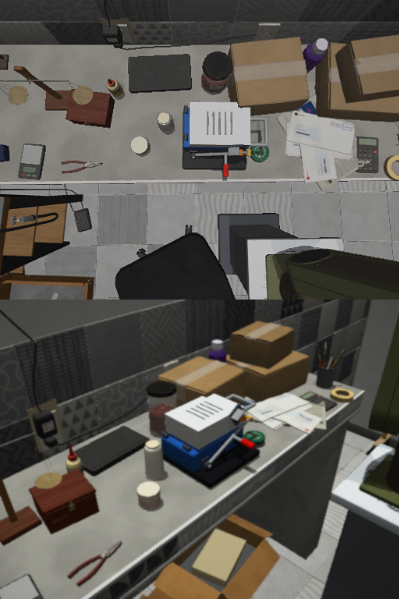

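```bash
python3 - <<'E'
from h import *
p=get_image('top')
m=masks_of(p,'hood')[0]['region'];P=pts(p,m)
T=P[(P[:,2]>139)]
for z,n in((139,'hood'),):
    r=cv2.minAreaRect(T[:,:2].astype(np.float32));print(n,r)
from scipy.spatial import ConvexHull
print(T[ConvexHull(T[:,:2]).vertices][:, :2].round())
B=P[(P[:,2]<139)];print('low',len(B));print(B[::5].round())
full=np.ones_like(m);A=pts(p,full)
m2=masks_of(p,'machine')[0]['region'];Q=pts(p,m2)
for lo,hi in((70,85),(18,30)):
    q=Q[(Q[:,2]>lo)&(Q[:,2]<hi)];print(lo,len(q),cv2.minAreaRect(q[:,:2].astype(np.float32)),np.median(q[:,2]))
# red
hsv=cv2.cvtColor(p['image'],cv2.COLOR_RGB2HSV)
red=((hsv[...,0]<8)|(hsv[...,0]>172))&(hsv[...,1]>150)&(hsv[...,2]>80)&cv2.dilate((m2|masks_of(p,'rod')[0]['region']).astype(np.uint8),np.ones((7,7))).astype(bool)
K=pts(p,red);print('red',len(K),K.mean(0),K.min(0),K.max(0))
rd=pts(p,masks_of(p,'rod')[0]['region']);print('rod');print(rd[::12].round())
# obstacles near: height map
for x0 in range(300,800,30): print(x0,[int(np.max(A[(abs(A[:,0]-x0)<15)&(abs(A[:,1]-y0)<15),2],initial=-1)) for y0 in range(-60,500,30)])
cv2.imwrite('pics/b.png',cv2.resize(p['image'][100:250,210:380],None,fx=4,fy=4,interpolation=cv2.INTER_CUBIC)[...,::-1])
E
```

```text
hood ((495.21783447265625, 231.13140869140625), (232.22964477539062, 163.119140625), 89.43614196777344)
[[475. 117.]
 [525. 115.]
 [559. 167.]
 [576. 204.]
 [577. 209.]
 [577. 211.]
 [577. 223.]
 [578. 306.]
 [578. 332.]
 [577. 337.]
 [577. 346.]
 [562. 347.]
 [544. 347.]
 [487. 347.]
 [471. 347.]
 [461. 347.]
 [450. 348.]
 [448. 348.]
 [415. 232.]
 [414. 230.]
 [414. 219.]
 [414. 207.]
 [414. 205.]
 [414. 201.]
 [421. 182.]]
low 645
[[566. 133.  -4.]
 [532. 152. 136.]
 [532. 139. 134.]
 [532. 127. 132.]
 [531. 116. 137.]
 [529. 154. 136.]
 [530. 141. 133.]
 [529. 130. 137.]
 [529. 118. 136.]
 [527. 161. 134.]
 [526. 150. 137.]
 [526. 138. 138.]
 [526. 126. 138.]
 [524. 161. 136.]
 [524. 149. 135.]
 [524. 138. 137.]
 [525. 125. 133.]
 [524. 114. 137.]
 [523. 151. 132.]
 [522. 139. 133.]
 [522. 128. 135.]
 [522. 115. 133.]
 [521. 119. 128.]
 [517. 118. 132.]
 [514. 119. 135.]
 [511. 117. 138.]
 [510. 116. 135.]
 [507. 117. 136.]
 [505. 118. 133.]
 [504. 120. 129.]
 [503. 109. 133.]
 [499. 113. 139.]
 [498. 114. 132.]
 [495. 115. 136.]
 [492. 115. 136.]
 [490. 115. 135.]
 [488. 114. 13
[... 3175 characters left out ...]
9, 163, 161, 162, 165, 165, 164, 162, 150, 149, 148, 148, 147, 4, 102, 98, 5]
600 [17, 147, 163, 164, 164, 165, 164, 165, 165, 164, -1, -1, -1, -1, 4, 5, 6, 4, 5]
630 [16, -1, 164, 165, 164, 164, 165, 165, 166, 167, 152, 159, 4, 4, 5, 7, 5, 4, 6]
660 [2, -1, 166, 166, 166, 168, 166, 168, 169, 167, 161, 161, 162, 23, 29, 30, 28, 28, 27]
690 [181, 187, 168, 167, 166, 166, 167, 166, 167, 166, 162, 162, 161, 23, 29, 29, 31, 30, 28]
720 [215, 217, 183, 166, 165, 166, 166, 164, 164, 164, 162, 161, 161, 23, 30, 29, 29, 29, 28]
750 [216, 216, 178, 165, 166, 166, 164, 164, 164, 163, -1, 152, 5, 24, 31, 29, 29, 29, 31]
780 [-1, -1, 163, 165, 162, 163, 162, 158, -1, 1, -1, 1, 5, 19, 29, 30, 30, 27, 27]
```

View pics/b.png

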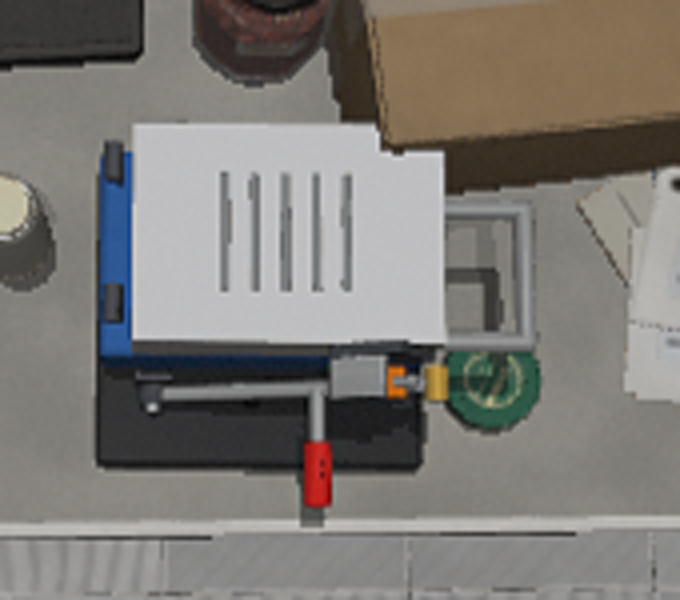

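Emit:
servo_tool(commands=".015 .026 .003 0 0 .12 .045;.015 .026 .003 0 0 .12 .045;.015 .026 .003 0 0 .12 .045;.015 .026 .003 0 0 .12 .045;.015 .026 .003 0 0 .12 .045;.015 .026 .003 0 0 .12 .045;.015 .026 .003 0 0 .12 .045;.015 .026 .003 0 0 .12 .045;.015 .026 .003 0 0 .12 .045;.015 .026 .003 0 0 .12 .045;.015 .026 .003 0 0 .12 .045;.015 .026 .003 0 0 .12 .045;.015 .026 .003 0 0 .12 .045;.015 .026 .003 0 0 .12 .045;.015 .026 .003 0 0 .12 .045;.015 .026 .003 0 0 .12 .045;.015 .026 .003 0 0 .12 .045;.015 .026 .003 0 0 .12 .045;.015 .026 .003 0 0 .12 .045;.015 .026 .003 0 0 .12 .045", force=25)

```text
t: 3.02
tool_pos: [427.2, 12.1, 291.6]
tool_rot: [0.764, 3.047, 0.0]
contact_force: [0.3, -0.6, 0.1]
gripper_width: 0.53
finger_force: 0.0
```

Emit:
servo_tool(commands=".015 .026 .003 0 0 .12 .045;.015 .026 .003 0 0 .12 .045;.015 .026 .003 0 0 .12 .045;.015 .026 .003 0 0 .12 .045;0 0 0 0 0 .017 .045;0 0 0 0 0 0 .045;0 0 0 0 0 0 .045")

```text
t: 3.6
tool_pos: [486.2, 114.2, 303.1]
tool_rot: [-0.003, -3.141, 0.001]
contact_force: [-0.8, -0.9, 0.5]
gripper_width: 0.526
finger_force: 0.0
```

```bash
python3 - <<'E'
from h import *
s=get_state();print(s['t'],s['tool_pos'],R.from_rotvec(s['tool_rot']).as_matrix().round(3),s['gripper_width'],s['qpos'].round(2))
p=get_image('wrist')
A=pts(p,np.ones(p['depth'].shape,bool),s)
B=A[(A[:,2]>120)&(A[:,2]<142)&(A[:,1]<135)&(A[:,1]>90)&(A[:,0]>440)&(A[:,0]<540)]
print(len(B),np.percentile(B,[2,50,98],axis=0).round(1))
for x in range(445,535,10):
    b=B[abs(B[:,0]-x)<5]
    if len(b):print(x,len(b),b[:,1].min().round(),b[:,1].max().round(),b[:,2].max().round())
cv2.imwrite('pics/c.png',p['image'][...,::-1])
E
```

```text
3.6 [486.21016244 114.23857874 303.05954258] [[-1.     0.002 -0.001]
 [ 0.002  1.    -0.001]
 [ 0.001 -0.001 -1.   ]] 0.5259770957792427 [ 0.23  0.2  -0.04  1.34 -0.    0.23]
1235 [[442.2 107.7 131.2]
 [482.7 116.3 135.4]
 [530.6 133.8 137.4]]
445 227 109.0 135.0 138.0
455 154 109.0 135.0 138.0
465 104 109.0 120.0 137.0
475 103 108.0 120.0 137.0
485 109 108.0 120.0 137.0
495 98 108.0 119.0 138.0
505 98 108.0 119.0 138.0
515 94 108.0 119.0 138.0
525 219 108.0 134.0 138.0
```

View pics/c.png

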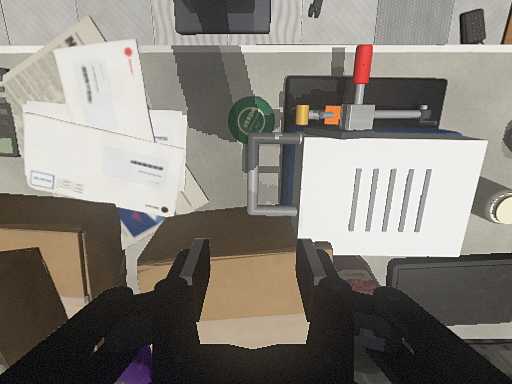

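Emit:
servo_tool(commands="0 0 -.03 0 0 0 .045;0 0 -.03 0 0 0 .045;0 0 -.03 0 0 0 .045;0 0 -.03 0 0 0 .045;0 0 -.025 0 0 0 .045;0 0 -.02 0 0 0 .045;0 0 -.015 0 0 0 .045;0 0 -.01 0 0 0 .045;0 0 0 0 0 0 .045;0 0 0 0 0 0 0;0 0 0 0 0 0 0;0 0 0 0 0 0 0;0 0 0 0 0 0 0;0 0 0 0 0 0 0", force=20)

```text
t: 4.82
tool_pos: [487.4, 114.1, 114.2]
tool_rot: [0.002, 3.14, -0.001]
contact_force: [0.7, -3.2, 1.1]
gripper_width: 0.133
finger_force: 21.1
```

Emit:
servo_tool(commands="0 .0022 .0104 0 0 0 0;0 .0026 .0103 0 0 0 0;0 .0031 .0102 0 0 0 0;0 .0035 .01 0 0 0 0;0 .004 .0099 0 0 0 0;0 .0044 .0097 0 0 0 0;0 .0048 .0095 0 0 0 0;0 .0052 .0093 0 0 0 0;0 .0056 .0091 0 0 0 0;0 .006 .0088 0 0 0 0")

```text
t: 5.65
tool_pos: [488.1, 154.2, 212.1]
tool_rot: [0.003, 3.138, -0.007]
contact_force: [2.2, -5.9, 3.2]
gripper_width: 0.128
finger_force: 20.3
```

Emit:
servo_tool(commands="0 .0064 .0085 0 0 0 0;0 .0068 .0082 0 0 0 0;0 .0071 .008 0 0 0 0;0 .0074 .0076 0 0 0 0;0 .0078 .0073 0 0 0 0;0 .0081 .0069 0 0 0 0;0 .0084 .0066 0 0 0 0;0 .0069 .005 0 0 0 0;0 0 0 0 0 0 0;0 0 0 0 0 0 0")

```text
t: 6.48
tool_pos: [489.2, 214.0, 271.7]
tool_rot: [0.002, 3.134, -0.003]
contact_force: [2.8, -6.9, 8.7]
gripper_width: 0.131
finger_force: 20.9
```

Emit:
servo_tool(commands="0 0 0 0 0 0 .04;0 0 0 0 0 0 .04;0 0 0 0 0 0 .04;0 0 0 0 0 0 .04;0 -.001 .01 0 0 0 .04;0 0 .015 0 0 0 .04;0 0 .02 0 0 0 .04;0 0 .03 0 0 0 .04;0 0 .03 0 0 0 .04;-.02 0 0 0 0 0 .04;-.04 0 0 0 0 0 .04;-.04 0 0 0 0 0 .04;0 0 0 0 0 0 .04")

```text
t: 7.57
tool_pos: [379.9, 212.4, 374.6]
tool_rot: [0.002, -3.137, 0.001]
contact_force: [-0.1, -0.2, -1.3]
gripper_width: 0.47
finger_force: 0.0
```

```bash
python3 - <<'E'
from h import *
s=get_state();print(s['t'],s['tool_pos'],s['contact_force'],s['qpos'].round(2))
ims=[]
for n in('scene','wrist'):
    p=get_image(n)
    I=p['image'];hsv=cv2.cvtColor(I,cv2.COLOR_RGB2HSV)
    A=pts(p,np.ones(I.shape[:2],bool),s) if 1 else 0
    red=((hsv[...,0]<8)|(hsv[...,0]>172))&(hsv[...,1]>150)&(hsv[...,2]>80)
    K=pts(p,red,s);K=K[(abs(K[:,0]-373)<40)&(abs(K[:,1]-240)<60)&(K[:,2]>60)];
    if len(K):print(n,len(K),np.percentile(K,[2,50,98],axis=0).round(1))
    ims.append(I)
    B=A[(A[:,0]>440)&(A[:,0]<530)&(A[:,1]>190)&(A[:,1]<245)&(A[:,2]>270)&(A[:,2]<300)];print('bar',len(B),np.median(B,0) if len(B) else '')
cv2.imwrite('pics/d.png',cv2.resize(np.vstack(ims),None,fx=.78,fy=.78)[...,::-1])
E
```

```text
7.5667 [379.86777054 212.37191961 374.61712032] [-0.07087975 -0.1835646  -1.27908417] [0.51 0.08 0.01 1.5  0.   0.51]
scene 122 [[354.7 231.3  85.6]
 [373.3 240.5  93. ]
 [392.4 245.7  96.8]]
bar 328 [478.94830459 222.3764025  289.1116923 ]
wrist 309 [[350.1 226.4  87.8]
 [368.1 233.6  92.5]
 [386.8 242.   95.1]]
bar 1486 [480.29770581 217.25499479 290.61505473]
```

View pics/d.png

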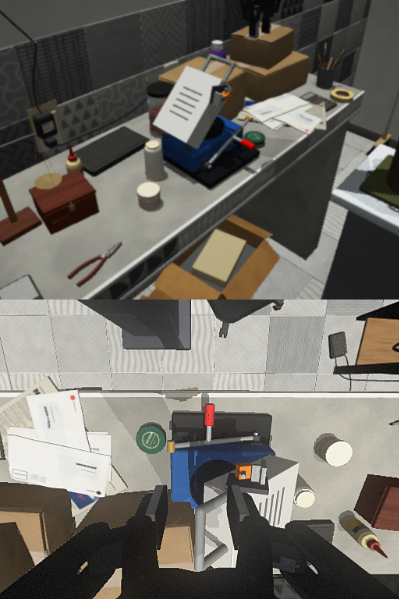

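Emit:
servo_tool(commands="-.019 .024 -.01 0 0 0 .045;0 0 -.03 0 0 0 .045;0 0 -.04 0 0 0 .045;0 0 -.04 0 0 0 .045;0 0 -.04 0 0 0 .045;0 0 -.04 0 0 0 .045;0 0 -.035 0 0 0 .045;0 0 -.03 0 0 0 .045;0 0 -.025 0 0 0 .045;0 0 -.015 0 0 0 .045;0 0 -.003 0 0 0 .045;0 0 0 0 0 0 .045;0 0 0 0 0 0 0;0 0 0 0 0 0 0;0 0 0 0 0 0 0;0 0 0 0 0 0 0;0 0 0 0 0 0 0", force=25)

```text
t: 9.08
tool_pos: [369.2, 235.9, 66.9]
tool_rot: [0.004, 3.138, -0.007]
contact_force: [1.7, -7.0, 2.4]
gripper_width: 0.202
finger_force: 24.3
```

Emit:
servo_tool(commands="0 0 0 0 0 0 .04;0 0 0 0 0 0 .04;0 0 0 0 0 0 .04;-.009 0 0 0 0 0 .04;0 0 0 0 0 0 .04;0 0 0 0 0 0 0;0 0 0 0 0 0 0;0 0 0 0 0 0 0;0 0 0 0 0 0 0;0 0 0 0 0 0 0", force=30)

```text
t: 9.92
tool_pos: [358.2, 235.9, 65.7]
tool_rot: [-0.002, -3.141, 0.007]
contact_force: [-0.4, -5.4, 5.5]
gripper_width: 0.198
finger_force: 29.1
```

Emit:
servo_tool(commands="0 .0029 .0061 0 0 0 0;0 .0033 .0059 0 0 0 0;0 .0036 .0056 0 0 0 0;0 .004 .0054 0 0 0 0;0 .0043 .0052 0 0 0 0;0 .0046 .0049 0 0 0 0;0 .0049 .0046 0 0 0 0;0 .0052 .0043 0 0 0 0;0 .0054 .004 0 0 0 0;0 .0056 .0036 0 0 0 0;0 .0059 .0033 0 0 0 0;0 0 0 0 0 0 0;0 0 0 0 0 0 0")

```text
t: 11.0
tool_pos: [359.0, 284.6, 120.3]
tool_rot: [0.003, 3.139, -0.01]
contact_force: [-2.3, -11.4, 19.3]
gripper_width: 0.2
finger_force: 30.5
```

```bash
python3 - <<'E'
from h import *
s=get_state();print(s['t'],s['tool_pos'],s['contact_force'])
p=get_image('scene')
u=proj(p,[[425,290,190]])[0].astype(int);print(u)
c=p['image'][max(u[1]-60,0):u[1]+60,u[0]-80:u[0]+80]
cv2.imwrite('pics/e.png',cv2.resize(c,None,fx=4,fy=4,interpolation=cv2.INTER_CUBIC)[...,::-1])
E
```

```text
11.0 [359.03533142 284.6065117  120.28255361] [ -2.26440027 -11.42237796  19.3297608 ]
[283 143]
```

View pics/e.png

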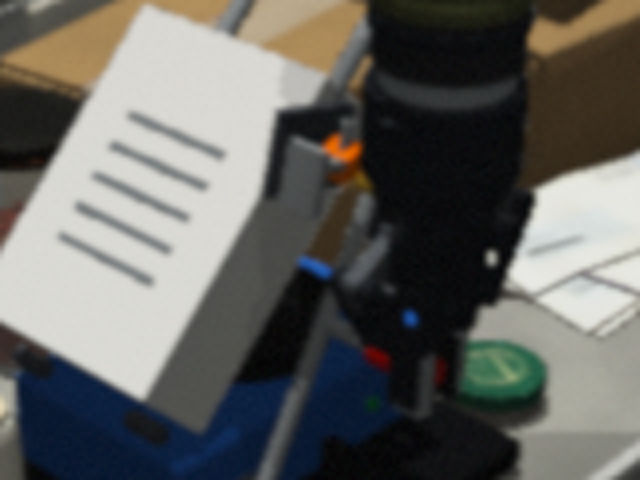

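Emit:
servo_tool(commands="0 -.001 .002 0 0 0 0;0 .003 .0022 0 0 0 0;0 .0031 .0015 0 0 0 0;0 .0031 .0015 0 0 0 0;0 .0031 .0013 0 0 0 0;0 .0031 .0013 0 0 0 0;0 0 0 0 0 0 0")

```text
t: 11.63
tool_pos: [359.3, 300.6, 128.8]
tool_rot: [0.002, 3.14, -0.007]
contact_force: [1.4, -6.7, 7.8]
gripper_width: 0.199
finger_force: 30.3
```

Emit:
servo_tool(commands="0 .0031 .0011 0 0 0 0;0 .0031 .0011 0 0 0 0;0 .003 .0008 0 0 0 0;0 .0015 .0004 0 0 0 0;0 0 0 0 0 0 0")

```text
t: 12.05
tool_pos: [359.5, 311.3, 131.7]
tool_rot: [0.002, 3.14, -0.007]
contact_force: [3.1, -7.5, 4.5]
gripper_width: 0.198
finger_force: 30.2
```

```bash
python3 - <<'E'
from h import *
s=get_state();print(s['t'],s['tool_pos'],s['contact_force'])
p=get_image('scene')
c=p['image'][83:203,203:363]
cv2.imwrite('pics/f.png',cv2.resize(c,None,fx=4,fy=4,interpolation=cv2.INTER_CUBIC)[...,::-1])
E
```

```text
12.05 [359.49910549 311.30040969 131.72931949] [ 3.08285079 -7.48502063  4.546417  ]
```

View pics/f.png

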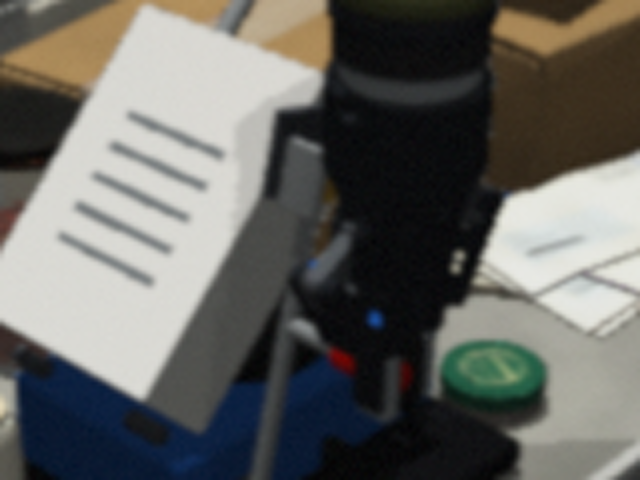

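Emit:
servo_tool(commands="0 .002 .0004 0 0 0 0;0 .001 .0002 0 0 0 0;0 0 0 0 0 0 0")

```text
t: 12.35
tool_pos: [359.4, 311.5, 131.8]
tool_rot: [0.004, 3.139, -0.016]
contact_force: [5.3, -13.4, 4.4]
gripper_width: 0.198
finger_force: 30.2
```

Emit:
servo_tool(commands="0 .002 .0003 0 0 0 0;0 .001 .0002 0 0 0 0;0 0 0 0 0 0 0")

```text
t: 12.6
tool_pos: [359.4, 311.8, 131.8]
tool_rot: [0.006, 3.138, -0.025]
contact_force: [6.9, -19.4, 6.5]
gripper_width: 0.196
finger_force: 30.4
```

Emit:
servo_tool(commands="0 -.004 -.0005 0 0 0 0;0 -.002 0 0 0 0 0;0 0 0 0 0 0 .035;0 0 0 0 0 0 .035;0 0 0 0 0 0 .035;0 0 0 0 0 0 .035;0 0 .005 0 0 0 .035;0 0 .01 0 0 0 .035;0 0 .015 0 0 0 .035;0 0 .03 0 0 0 .035;-.02 0 .03 0 0 0 .035;-.02 -.03 .02 0 0 0 .035;0 -.04 .01 0 0 0 .035;0 -.04 0 0 0 0 .035;0 -.04 0 0 0 0 .035;0 -.04 0 0 0 0 .035;0 0 0 0 0 0 .035")

```text
t: 14.02
tool_pos: [317.5, 117.1, 252.8]
tool_rot: [0.014, 3.142, -0.005]
contact_force: [-0.8, 0.6, 0.4]
gripper_width: 0.406
finger_force: 0.0
```

```bash
python3 - <<'E'
from h import *
s=get_state();print(s['t'],s['tool_pos'],s['contact_force'])
p=get_image('scene')
I=p['image'];hsv=cv2.cvtColor(I,cv2.COLOR_RGB2HSV)
red=((hsv[...,0]<8)|(hsv[...,0]>172))&(hsv[...,1]>150)&(hsv[...,2]>80)
K=pts(p,red);K=K[(abs(K[:,0]-373)<40)&(abs(K[:,1]-280)<90)&(K[:,2]>60)];print(len(K),np.percentile(K,[2,50,98],axis=0).round(1))
A=pts(p,np.ones(I.shape[:2],bool))
B=A[(A[:,0]>440)&(A[:,0]<530)&(A[:,1]>190)&(A[:,1]<245)&(A[:,2]>270)&(A[:,2]<300)];print('bar',len(B),np.median(B,0) if len(B) else '')
cv2.imwrite('pics/g.png',cv2.resize(I[83:203,203:363],None,fx=4,fy=4,interpolation=cv2.INTER_CUBIC)[...,::-1])
E
```

```text
14.0167 [317.50975677 117.05691072 252.84150927] [-0.77925993  0.60771263  0.42424803]
139 [[355.1 306.8 147.4]
 [372.5 314.8 154.6]
 [392.1 318.8 158.8]]
bar 332 [481.02872674 222.30430851 288.80376401]
```

View pics/g.png

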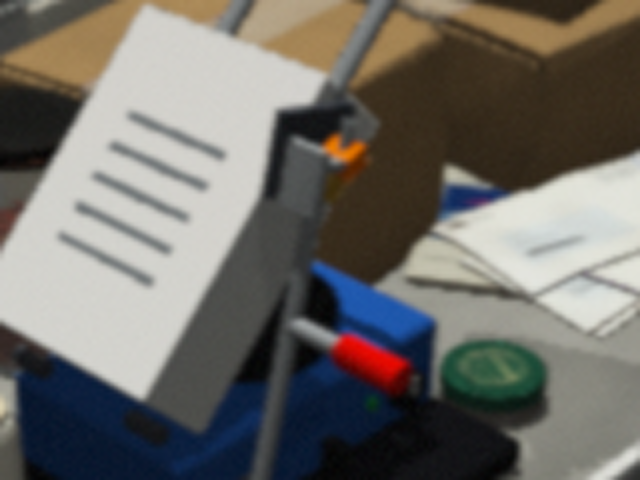

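The picture shows the rod standing in the socket with nothing holding it. The orange catch (pixel 345,155) is down behind the tip. The knob measures about (y 311, z 147), which is where it should be at home.

```bash
python3 -c "
from plant import close_job
print(close_job())"
```

```text
the job is handed in; nothing more can be done
None
```

I raised the hood fully and locked the prop rod in its socket; the last camera check before I handed the job in showed the catch down behind the tip, the hood standing open and the arm clear, and I saw no sign that the spool, jar or tin had been touched (I did not re-measure them, and no verdict came back).

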